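# Sort returned PC parts into their sample-marked trays

### The arm

A 6-joint arm with a two-finger parallel gripper is mounted at the origin on the work surface. World frame = base frame: x ahead of the robot, y to its left, z up, the work surface at z = 0. Lengths are in m, angles in rad, forces in N, time in s.
With the tool pointing down it reaches from about 0.35 to 0.775 m from the base axis. Payload 5.5 kg.
Tool frame: the origin (TCP) lies at the very end of the fingers, on their centre line; the grasp point (between the pads) lies 19 mm behind it; z points along the fingers, y is the direction in which the jaws open and shut (so a half turn about z gives the same grasp; the last joint's range is limited). The gripper opens to 85 mm and grips with 20 to 120 N. Pads are 22 mm wide; open, the fingers measure 114 mm over their backs; the gripper's body (76 mm by 85 mm) begins 54 mm behind the grasp point. The pads swing forward as they close: fully open they stand 13 mm farther back than shut.
Start: joints at [-1.268, 0.313, 0.046, 1.304, 0, 1.431], TCP at [0.246, -0.52, 0.231] pointing down, gripper open.
Joint ranges: [-2.76, 2.76], [-0.86, 1.69], [-1.03, 1.26], [-2.2, 2.34], [-1.47, 1.5], [-3.14, 3.14]. Speed limits (rad/s): [2.57, 2.57, 3.14, 3.14, 3.14, 3.14].

### API

Orientations are given as a unit quaternion [w, x, y, z].
In Python, from workcell import get_state, imaging, env, spotter gives the robot as it stands.
- The arm moves only by the tool play_rows, never from a script. Its argument "moves" is a list of rows, each an object with "claw": the finger opening in cm, from 0 to 8.54; "delta_pos": the shift along the tool's x, y, z in cm, a list of three; "twist": the turn about the tool's z in degrees. A call has 1 to 12 rows; each row is the pose to reach, as a shift and turn from the pose commanded when the call began, along the tool's axes at that moment; what a row does not reach only later rows make up. A row lasts 1/8 s, in which the tool goes at most 62.5 mm and 10.7 degrees, less where a joint would pass 70% of its speed; a pose out of reach is approached as far as the arm can. A call with a gripper value outside its range is refused whole. The fingers move at their own pace and stop on an object; "force" is the grip in N (left out, the last holds). Time passes only in rows, so rows that repeat a pose let the fingers close. It gives the time, the measured TCP pose, the force and the opening at its end, in the units of the state.
- get_state(): the state, without advancing time (a new reading comes with each control period).
- imaging.read_camera(name): name is "scene" or "top"; returns the picture (384x512x3 uint8, red, green, blue); there is no depth.
- imaging.camera_info(name): a dict with "fx", "fy", "cx", "cy" (pixels), "world_to_cam" (4x4, takes a point from world to camera coordinates). Camera axes: x right, y down, z forward; pixel columns grow to the right and rows downward; lengths in m; the calibration is good to about 2 mm. A picture is of the moment at which its call begins. camera_info takes no time and is no camera call.
- env.hand_in(): hands the job in, once; it reports no verdict.
Trained networks look in the newest picture that a camera, given by its name, has taken for a name from the list of things; names that differ only in an ending like _2 or _b are one class to them, and where a whole thing is asked for, a point or a joint stands for the part that bears it (a point fixed in the world has none). Each returns a list of dicts, best first, with "conf" (0 to 1); they miss things now and then, are a little off and sometimes report something else, mostly with a low value. They report only what shows in the picture. A call takes as long as a camera call. They do not tell look-alikes from the thing itself.
- spotter.spot_in(camera, query): "extent" ([left, top, right, bottom] in pixels, round what is visible of it).
The state is a dict: "clock": time; "joint_pos": joint angles; "qvel": joint speeds; "tau": joint torques, N m; "tcp_pos": TCP position; "orientation": TCP orientation; "wrist_force": force on the tool from outside, world axes, zero at the start; "ft_torque": the same for the moment, N m; "finger_gap": finger opening in m.
Only numpy, scipy, OpenCV 4.12 (cv2) and the standard library are available. Lean on these libraries where they do the work, as an engineer would, in place of code of your own. Each camera call takes 0.05 s, during which the arm holds its last target. There are 200 camera calls.

### The job

Sort the five loose computer parts into the white trays, each into the tray whose sample on the far shelf shows the same kind of part: both fans in one, both heatsinks in another, the memory module in the third. Set every part down the way up it lies now, flat on the tray's floor and not on top of another part; do not drop them, and leave the dish of screws where it is.

Things in the scene. Friction and masses are not known exactly. Their poses are not given: they have to be found in the camera images.
- fan_a_centre (a point): Square case fan lying flat: black plastic frame 50 x 50 mm, 20 mm tall, round grey hub and blades in the middle, about 45 g. This point is its centre, 10 mm above its underside; x and y run along its sides, z up. Grip it over two opposite sides of the frame.
- fan_b_centre (a point): Second fan, the same as fan_a. Square case fan lying flat: black plastic frame 50 x 50 mm, 20 mm tall, round grey hub and blades in the middle, about 45 g. This point is its centre, 10 mm above its underside; x and y run along its sides, z up. Grip it over two opposite sides of the frame.
- sink_a_centre (a point): Finned aluminium heatsink standing on its base, fins up: 50 x 50 mm, 30 mm tall, nine upright fins 50 mm long running along x, about 110 g. This point is its centre, 15 mm above its underside; x and y run along its sides, z up. Can be gripped over either pair of sides.
- sink_b_centre (a point): Second heatsink, the same as sink_a. Finned aluminium heatsink standing on its base, fins up: 50 x 50 mm, 30 mm tall, nine upright fins 50 mm long running along x, about 110 g. This point is its centre, 15 mm above its underside; x and y run along its sides, z up. Can be gripped over either pair of sides.
- ram_centre (a point): Memory module in a dark metal heat spreader, lying flat: a bar 133 mm long (x), 34 mm wide (y), only 8 mm thick, one long edge (-y) green with brass contacts, about 60 g. This point is its centre, 4 mm above its underside; z up. Grip it across its width at mid-length, fingertips just above the table.
- tray_fan_floor (a point): Open white tray, fixed. Inside 140 (x) by 156 mm (y), walls 4 mm, rim 20 mm above the table. This point: centre of its inner floor, 4 mm above the table; x away from the robot, y left, z up. A fixed sample, a fan (top 30 mm above the table), sits on a low shelf outside its far (+x) wall, 106 mm from this point. The fans fit side by side along y, say 36 mm each side of the middle.
- tray_sink_floor (a point): Open white tray, fixed. Inside 140 (x) by 156 mm (y), walls 4 mm, rim 20 mm above the table. This point: centre of its inner floor, 4 mm above the table; x away from the robot, y left, z up. A fixed sample, a finned heatsink (top 40 mm above the table), sits on a low shelf outside its far (+x) wall, 106 mm from this point. The heatsinks fit side by side along y, say 36 mm each side of the middle.
- tray_ram_floor (a point): Open white tray, fixed. Inside 140 (x) by 156 mm (y), walls 4 mm, rim 20 mm above the table. This point: centre of its inner floor, 4 mm above the table; x away from the robot, y left, z up. A fixed sample, a memory module lying along y (top 18 mm above the table), sits on a low shelf outside its far (+x) wall, 106 mm from this point. The module fits best with its length along y.
- dish_centre (a point): Bystander: small round steel dish of screws, 64 mm across the rim, 26 mm tall, standing loose among the parts. This point is on its axis, 13 mm above the table. It must stay where it is.
Mind the look-alikes: they are no part of the job. Leave any purple or red look-alike of the part that bears fan_b_centre alone.

How it is judged:
At the end, for the whole second after the job is handed in: Every part lies let go and at rest in its kind's tray: centre within 50 mm (tray x) and 58 mm (tray y) of the middle, for the module 58 and 63 mm; flat on the floor (centre at most 5 mm, module 3 mm, higher than when flat; tilt under 0.12 rad) (x of fan_a_centre in the frame of tray_fan_floor between -0.05 and 0.05 m and y of fan_a_centre in the frame of tray_fan_floor between -0.058 and 0.058 m and z of each of fan_a_centre, fan_b_centre in the frame of tray_fan_floor below 0.015 m and angle between each of fan_a_centre, fan_b_centre, sink_a_centre, sink_b_centre, ram_centre's own z axis and vertical below 0.12 rad and linear speed of each of fan_a, fan_b, sink_a, sink_b, ram below 0.02 m/s and angular speed of each of fan_a, fan_b, sink_a, sink_b, ram below 0.2 rad/s and contact force between the fingers and fan_a below 0.05 N and x of fan_b_centre in the frame of tray_fan_floor between -0.05 and 0.05 m and y of fan_b_centre in the frame of tray_fan_floor between -0.058 and 0.058 m and contact force between the fingers and fan_b below 0.05 N and x of sink_a_centre in the frame of tray_sink_floor between -0.05 and 0.05 m and y of sink_a_centre in the frame of tray_sink_floor between -0.058 and 0.058 m and z of each of sink_a_centre, sink_b_centre in the frame of tray_sink_floor below 0.02 m and contact force between the fingers and sink_a below 0.05 N and x of sink_b_centre in the frame of tray_sink_floor between -0.05 and 0.05 m and y of sink_b_centre in the frame of tray_sink_floor between -0.058 and 0.058 m and contact force between the fingers and sink_b below 0.05 N and x of ram_centre in the frame of tray_ram_floor between -0.058 and 0.058 m and y of ram_centre in the frame of tray_ram_floor between -0.063 and 0.063 m and z of ram_centre in the frame of tray_ram_floor below 0.007 m and contact force between the fingers and ram below 0.05 N); the robot touches nothing.
It fails at once if a part is dropped or thrown (loose from the fingers and faster than 0.7 m/s, a fall of about 25 mm) ((contact force between the fingers and fan_a below 0.02 N and linear speed of fan_a above 0.7 m/s) or (contact force between the fingers and fan_b below 0.02 N and linear speed of fan_b above 0.7 m/s) or (contact force between the fingers and sink_a below 0.02 N and linear speed of sink_a above 0.7 m/s) or (contact force between the fingers and sink_b below 0.02 N and linear speed of sink_b above 0.7 m/s) or (contact force between the fingers and ram below 0.02 N and linear speed of ram above 0.7 m/s)).
It fails at once if the dish of screws is pushed or lifted more than 20 mm from where it stood (distance of dish_centre from where it was at the start of the episode above 0.02 m).
It also fails if it takes over 144 s, if anything falls off the work surface, if the arm or the gripper's body presses on something with over 40 N, if the wrist force passes 120 N, or if a joint passes its speed limit or range.

## Working session

There is one attempt and no reset: what is moved stays moved. The work goes in short steps, Python scripts to look and compute and a tool call to move; the robot and the scene stay as the last step left them, time stands still between calls to the robot, and variables do not carry over. Pictures are saved under pics/ and viewed, about 12 in all and at most 16, crops included, and the job is handed in when it is done.

Besides the shell and the picture viewer there is one more tool, called after "Emit:" as name([rows], argument=value, ...), one row to a line, values as JSON. play_rows: Moves the arm, as the interface text tells. Its arguments: {"type":"object","properties":{"moves":{"type":"array"},"force":{"type":"number"}},"required":["moves"]}

```bash
ls; mkdir -p pics; python3 - <<'E'
from workcell import get_state, imaging, env, spotter
import cv2
s=get_state(); print(s)
for c in("top","scene"):
    im=imaging.read_camera(c); cv2.imwrite(f"pics/{c}0.png",cv2.resize(im[:,:,::-1],None,fx=1.5,fy=1.5))
    print(c,imaging.camera_info(c))
for q in("fan_a_centre","sink_a_centre","ram_centre","dish_centre","tray_fan_floor"):
    for d in spotter.spot_in("top",q): print(q,d)
E
```

```text
pics
{'clock': 0.0, 'joint_pos': array([-1.26755353e+00,  3.14000340e-01,  4.49969473e-02,  1.30359884e+00,
        3.71612783e-05,  1.43121385e+00]), 'qvel': array([-0.00071453,  0.00186575, -0.00228418, -0.00023417, -0.00099882,
        0.00019231]), 'tau': array([ 4.99602193e-04, -4.80630720e+01,  2.98532259e+01,  1.94733805e-02,
        1.43244433e-04,  6.99563373e-06]), 'tcp_pos': array([ 0.24624377, -0.51905114,  0.23041625]), 'orientation': array([-9.01451821e-04,  9.75587802e-01,  2.19607889e-01, -5.52880224e-05]), 'wrist_force': array([-0.56147839, -0.03125415, -0.32573568]), 'ft_torque': array([ 0.03228065, -0.02579766, -0.01744748]), 'finger_gap': 0.08554623360246981}
top {'fx': 427.3627529936278, 'fy': 427.3627529936278, 'cx': 254.6234371957489, 'cy': 187.48236062076717, 'world_to_cam': array([[ 0.00811747, -0.99993256, -0.0083056 ,  0.01354056],
       [-0.99947017, -0.00785135, -0.03158703,  0.4697511 ],
       [ 0.03151969,  0.00855761, -0.9994665 ,  1.11558914],
       [ 0.        ,  0.        ,  0.        ,  1.        ]])}
scene {'fx': 426.3746782598457, 'fy': 426.3746782598457, 'cx': 255.05705595553383, 'cy': 197.56123656596537, 'world_to_cam': array([[ 0.51058323,  0.85972067,  0.01360688, -0.24957447],
       [ 0.54664206, -0.31235109, -0.77692938, -0.20353699],
       [-0.66369212,  0.4041252 , -0.6294407 ,  1.36752694],
       [ 0.        ,  0.        ,  0.        ,  1.        ]])}
fan_a_centre {'extent': [226.7, 170.0, 244.2, 188.8], 'conf': 0.62}
sink_a_centre {'extent': [278.8, 177.3, 301.5, 202.0], 'conf': 0.61}
ram_centre {'extent': [398.0, 144.4, 417.3, 192.8], 'conf': 0.71}
ram_centre {'extent': [224.9, 169.9, 247.3, 190.6], 'conf': 0.53}
dish_centre {'extent': [107.7, 163.8, 130.6, 185.8], 'conf': 0.75}
tray_fan_floor {'extent': [226.9, 62.4, 294.8, 148.1], 'conf': 0.87}
```

View pics/top0.png

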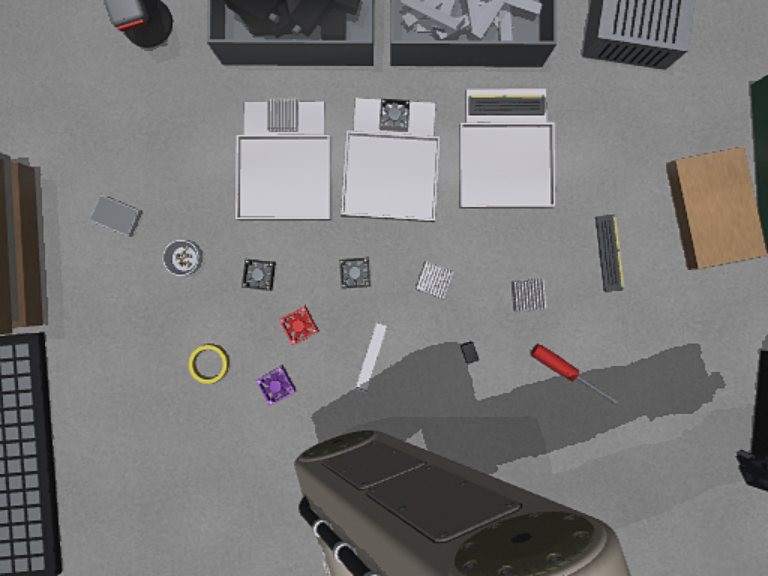

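View pics/scene0.png

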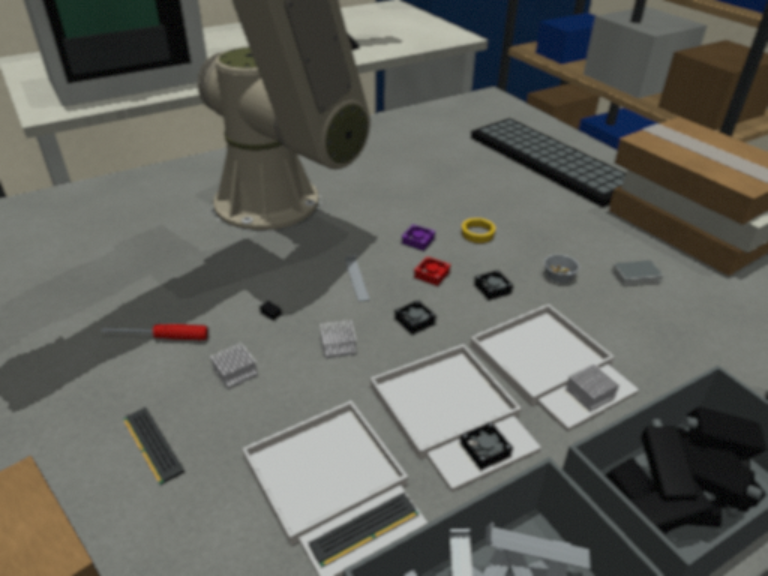

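The pictures, at 1.5x (top view): the sink tray is at (283,178), the fan tray at (391,176) and the RAM tray at (507,166). The grey/black fans are at (258,275) and (355,272), the sinks at (435,280) and (529,295), the RAM at (610,252) and the dish at (181,258). The fan-shaped candidates are black (258,275), black (355,272), red (298,325) and purple (276,385). The two black ones fit "black frame, grey hub", and the red and purple ones are the look-alikes. Next I measure the poses and check them in one enlarged crop.

```bash
cat > h.py <<'E'
from workcell import get_state, imaging, env, spotter
import numpy as np, cv2
def cam(c):
    i=imaging.camera_info(c); K=np.array([[i['fx'],0,i['cx']],[0,i['fy'],i['cy']],[0,0,1]]); return K@i['world_to_cam'][:3]
def rect(im,c,z,x0,x1,y0,y1,mm=1.0):
    """metric view of plane z; up=+x, left=+y"""
    P=cam(c); H=P[:,[0,1,3]].copy(); H[:,2]+=P[:,2]*z
    s=mm/1000; A=np.array([[0,-s,x1],[-s,0,y1],[0,0,1]])
    return cv2.warpPerspective(im,H@A,(int((y1-y0)/s),int((x1-x0)/s)),flags=cv2.WARP_INVERSE_MAP|cv2.INTER_CUBIC)
def back(c,px,z):
    P=cam(c); H=P[:,[0,1,3]].copy(); H[:,2]+=P[:,2]*z
    return cv2.perspectiveTransform(np.float64(px).reshape(-1,1,2),np.linalg.inv(H))[:,0]
E
python3 - <<'E'
from h import *
im=imaging.read_camera("top"); px=np.array([[258,275],[355,272],[435,280],[529,295],[610,252],[181,258],[283,178],[391,176],[507,166]])/1.5
n=['fanL','fanR','sinkL','sinkR','ram','dish','Tsink','Tfan','Tram']
zt=[.02,.02,.03,.03,.008,.026,.02,.02,.02]
tiles=[]
for k,(p,z) in enumerate(zip(px,zt)):
    c=back("top",p,z)[0]; r=.055 if k<4 or k==5 else .11
    v=rect(im,"top",z,c[0]-r,c[0]+r,c[1]-r,c[1]+r,.5)
    hsv=cv2.cvtColor(v,cv2.COLOR_RGB2HSV).astype(int); g=hsv[...,2]
    bg=np.median(g[:6])
    if k in(0,1): m=(g<bg-25)
    elif k in(2,3): m=(g>bg+30)
    elif k==4: m=(abs(g-bg)>25)|(hsv[...,1]>80)
    elif k==5: m=abs(g-bg)>20
    else: m=(g>185)
    m=cv2.morphologyEx(m.astype(np.uint8),cv2.MORPH_CLOSE,np.ones((17,17)))
    m=cv2.morphologyEx(m,cv2.MORPH_OPEN,np.ones((15,15)))
    cs,_=cv2.findContours(m,0,2); ct=max(cs,key=cv2.contourArea)
    R=cv2.minAreaRect(ct); q=cv2.boxPoints(R)
    w=np.c_[c[0]+r-q[:,1]*.0005,c[1]+r-q[:,0]*.0005]
    e=w[1]-w[0]; e2=w[2]-w[1]
    print(n[k],'c',w.mean(0).round(4),'sizes',np.round([np.hypot(*e),np.hypot(*e2)],4),'ang',np.degrees([np.arctan2(e[1],e[0]),np.arctan2(e2[1],e2[0])]).round(1))
    v=v.copy(); cv2.polylines(v,[q.astype(int)],True,(0,255,0),1); tiles.append(cv2.resize(v,(260,190*260//190)))
t=np.vstack([np.hstack(tiles[i:i+3]) for i in(0,3,6)])
cv2.imwrite("pics/fit.png",cv2.resize(t,(600,600))[:,:,::-1])
E
```

```text
fanL c [0.4803 0.2323] sizes [0.0527 0.056 ] ang [ -6.1 -96.1]
fanR c [0.4842 0.0648] sizes [0.053  0.0524] ang [ -86.1 -176.1]
sinkL c [ 0.4726 -0.0726] sizes [0.0513 0.0512] ang [ -19.7 -109.7]
sinkR c [ 0.4493 -0.2569] sizes [0.008 0.017] ang [-90. 180.]
ram c [ 0.5229 -0.3786] sizes [0.039 0.136] ang [ -84. -174.]
dish c [0.5077 0.3635] sizes [0.07   0.0635] ang [-90. 180.]
Tsink c [0.6681 0.1931] sizes [0.1631 0.1805] ang [ -89.6 -179.6]
Tfan c [0.6738 0.0039] sizes [0.1857 0.1639] ang [ -3.1 -93.1]
Tram c [ 0.6814 -0.1993] sizes [0.1633 0.1591] ang [ -89.4 -179.4]
```

View pics/fit.png

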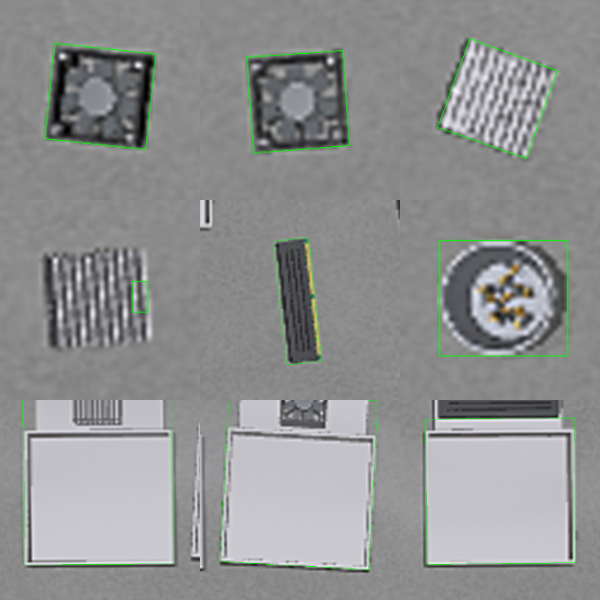

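Crop: the two left fans are black with a grey hub, so they are the right ones, and the fits sit well. The sinkR mask failed, so I read that one from its tile: centre (97,298), about +4°. The tray fits include a strip of shelf, so I use their near edges instead. Now a small calculator for the moves.

```bash
cat > go.py <<'E'
import sys
from h import *
s=get_state(); q=s['orientation']; p=s['tcp_pos']
psi=np.degrees(2*np.arctan2(q[2],q[1])) # tool x heading
print('t',round(s['clock'],2),'tcp',p.round(4),'psi',round(psi,2),'gap',round(s['finger_gap'],4),'F',s['wrist_force'].round(2),'q6',s['joint_pos'][5].round(2))
# args: waypoints x,y,z,psi
for a in sys.argv[1:]:
    x,y,z,t=map(float,a.split(',')); d=np.array([x,y,z])-p; r=np.radians(psi); dp=(t-psi+180)%360-180
    print(a,'->',np.round(100*np.array([d[0]*np.cos(r)+d[1]*np.sin(r),d[0]*np.sin(r)-d[1]*np.cos(r),-d[2]]),2),'twist',round(-dp,1))
E
python3 go.py .484,.065,.12,93.9 .484,.065,.05,93.9
python3 -c "
from h import *
print(back('top',[[352.7,196.7]],.03))"
```

```text
t 0.4 tcp [ 0.2463 -0.5195  0.2312] psi 25.37 gap 0.0852 F [ 0.92  0.7  -0.48] q6 1.43
.484,.065,.12,93.9 -> [ 46.52 -42.64  11.12] twist -68.5
.484,.065,.05,93.9 -> [ 46.52 -42.64  18.12] twist -68.5
[[ 0.44720986 -0.2350059 ]]
```

Emit:
play_rows([
  {"claw": 8.5, "delta_pos": [46.5, -42.6, 11], "twist": -68.5},
  {"claw": 8.5, "delta_pos": [46.5, -42.6, 11], "twist": -68.5},
  {"claw": 8.5, "delta_pos": [46.5, -42.6, 11], "twist": -68.5},
  {"claw": 8.5, "delta_pos": [46.5, -42.6, 11], "twist": -68.5},
  {"claw": 8.5, "delta_pos": [46.5, -42.6, 11], "twist": -68.5},
  {"claw": 8.5, "delta_pos": [46.5, -42.6, 11], "twist": -68.5},
  {"claw": 8.5, "delta_pos": [46.5, -42.6, 11], "twist": -68.5},
  {"claw": 8.5, "delta_pos": [46.5, -42.6, 11], "twist": -68.5},
  {"claw": 8.5, "delta_pos": [46.5, -42.6, 11], "twist": -68.5},
  {"claw": 8.5, "delta_pos": [46.5, -42.6, 11], "twist": -68.5},
  {"claw": 8.5, "delta_pos": [46.5, -42.6, 11], "twist": -68.5},
  {"claw": 8.5, "delta_pos": [46.5, -42.6, 11], "twist": -68.5},
], force=40)

```text
clock: 1.9
tcp_pos: [0.4839, 0.0652, 0.121]
orientation: [-0.0, 0.682, 0.731, -0.0]
wrist_force: [0.1, 0.2, 0.2]
finger_gap: 0.085
```

```bash
python3 go.py .484,.065,.05,93.9 .484,.065,.004,93.9
```

```text
t 1.9 tcp [0.4839 0.0652 0.121 ] psi 94.0 gap 0.085 F [0.15 0.16 0.18] q6 1.47
.484,.065,.05,93.9 -> [-0.02  0.01  7.1 ] twist 0.1
.484,.065,.004,93.9 -> [-2.00e-02  1.00e-02  1.17e+01] twist 0.1
```

Emit:
play_rows([
  {"claw": 8.5, "delta_pos": [0, 0, 4], "twist": 0},
  {"claw": 8.5, "delta_pos": [0, 0, 8], "twist": 0},
  {"claw": 8.5, "delta_pos": [0, 0, 10.5], "twist": 0},
  {"claw": 8.5, "delta_pos": [0, 0, 11.6], "twist": 0},
  {"claw": 8.5, "delta_pos": [0, 0, 11.6], "twist": 0},
  {"claw": 4, "delta_pos": [0, 0, 11.6], "twist": 0},
  {"claw": 4, "delta_pos": [0, 0, 11.6], "twist": 0},
  {"claw": 4, "delta_pos": [0, 0, 11.6], "twist": 0},
  {"claw": 4, "delta_pos": [0, 0, 11.6], "twist": 0},
  {"claw": 4, "delta_pos": [0, 0, 11.6], "twist": 0},
  {"claw": 4, "delta_pos": [0, 0, 11.6], "twist": 0},
], force=40)

```text
clock: 3.28
tcp_pos: [0.4851, 0.0644, 0.0066]
orientation: [0.001, 0.683, 0.731, 0.001]
wrist_force: [-1.1, -1.8, 5.0]
finger_gap: 0.0485
```

```bash
python3 - <<'E'
from h import *
im=imaging.read_camera("scene")[90:330,200:460]
cv2.imwrite("pics/g1.png",cv2.resize(im,None,fx=2.5,fy=2.5)[:,:,::-1])
E
python3 go.py
```

```text
t 3.33 tcp [0.4851 0.0644 0.0066] psi 93.88 gap 0.0487 F [-1.21 -0.87  6.  ] q6 1.47
```

View pics/g1.png

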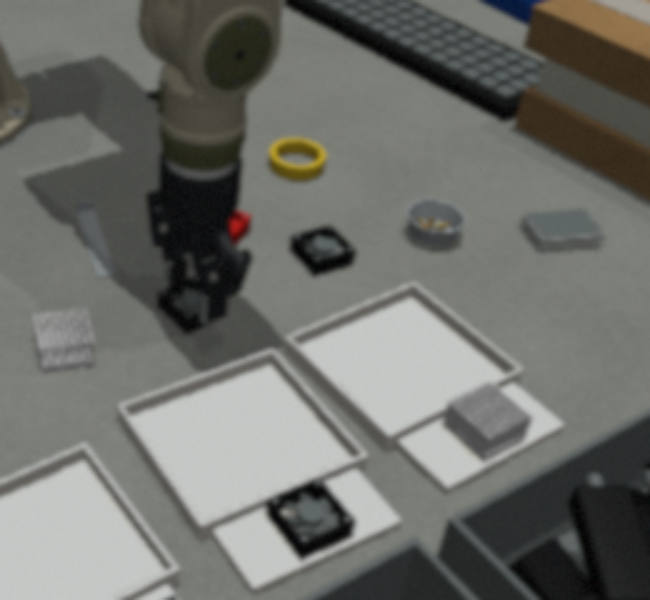

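The fan is held (gap 48.7 mm). Lift it and carry it to the right slot of the fan tray.

Emit:
play_rows([
  {"claw": 4, "delta_pos": [0, 0, -1], "twist": 0},
  {"claw": 4, "delta_pos": [0, 0, -3], "twist": 0},
  {"claw": 4, "delta_pos": [0, 0, -5.5], "twist": 0},
  {"claw": 4, "delta_pos": [0, 0, -7], "twist": 0},
  {"claw": 4, "delta_pos": [0, 0, -7], "twist": 0},
])

```text
clock: 3.95
tcp_pos: [0.4851, 0.0646, 0.0766]
orientation: [0.001, 0.683, 0.731, 0.001]
wrist_force: [0.1, -0.3, -0.5]
finger_gap: 0.0488
```

```bash
python3 go.py .653,-.031,.075,86.9 .653,-.031,.0115,86.9
```

```text
t 3.95 tcp [0.4851 0.0646 0.0766] psi 93.88 gap 0.0488 F [ 0.09 -0.25 -0.47] q6 1.47
.653,-.031,.075,86.9 -> [-10.68  16.1    0.16] twist 7.0
.653,-.031,.0115,86.9 -> [-10.68  16.1    6.51] twist 7.0
```

Emit:
play_rows([
  {"claw": 4, "delta_pos": [-2.5, 4, 0], "twist": 2},
  {"claw": 4, "delta_pos": [-5.5, 8, 0], "twist": 4},
  {"claw": 4, "delta_pos": [-8.5, 12.5, 0], "twist": 6},
  {"claw": 4, "delta_pos": [-10.7, 16.1, 0], "twist": 7},
  {"claw": 4, "delta_pos": [-10.7, 16.1, 1], "twist": 7},
  {"claw": 4, "delta_pos": [-10.7, 16.1, 3.5], "twist": 7},
  {"claw": 4, "delta_pos": [-10.7, 16.1, 5.5], "twist": 7},
  {"claw": 4, "delta_pos": [-10.7, 16.1, 6.2], "twist": 7},
  {"claw": 4, "delta_pos": [-10.7, 16.1, 6.5], "twist": 7},
  {"claw": 4, "delta_pos": [-10.7, 16.1, 6.5], "twist": 7},
])

```text
clock: 5.2
tcp_pos: [0.651, -0.0308, 0.0107]
orientation: [-0.0, 0.726, 0.688, -0.0]
wrist_force: [-1.1, 0.6, 0.3]
finger_gap: 0.0488
```

```bash
python3 go.py .653,-.031,.0115,86.9
```

```text
t 5.2 tcp [ 0.651  -0.0308  0.0107] psi 86.9 gap 0.0488 F [-1.05  0.56  0.26] q6 1.45
.653,-.031,.0115,86.9 -> [-0.01  0.2  -0.08] twist 0.0
```

Emit:
play_rows([
  {"claw": 7, "delta_pos": [0, 0, 0], "twist": 0},
  {"claw": 7, "delta_pos": [0, 0, 0], "twist": 0},
  {"claw": 7, "delta_pos": [0, 0, 0], "twist": 0},
  {"claw": 7, "delta_pos": [0, 0, 0], "twist": 0},
  {"claw": 7, "delta_pos": [0, 0, -3], "twist": 0},
  {"claw": 7, "delta_pos": [0, 0, -8], "twist": 0},
  {"claw": 8.5, "delta_pos": [0, 0, -9], "twist": 0},
  {"claw": 8.5, "delta_pos": [0, 0, -9], "twist": 0},
])

```text
clock: 6.2
tcp_pos: [0.6525, -0.0315, 0.1011]
orientation: [0.001, 0.726, 0.688, 0.001]
wrist_force: [0.4, -0.9, 0.1]
finger_gap: 0.0849
```

```bash
python3 go.py .4803,.2345,.09,83.9 .4803,.2345,.008,83.9
```

```text
t 6.2 tcp [ 0.6525 -0.0315  0.1011] psi 86.87 gap 0.0849 F [ 0.36 -0.86  0.11] q6 1.45
.4803,.2345,.09,83.9 -> [ 25.62 -18.65   1.11] twist 3.0
.4803,.2345,.008,83.9 -> [ 25.62 -18.65   9.31] twist 3.0
```

Emit:
play_rows([
  {"claw": 8.5, "delta_pos": [25.6, -18.7, 0], "twist": 3},
  {"claw": 8.5, "delta_pos": [25.6, -18.7, 0], "twist": 3},
  {"claw": 8.5, "delta_pos": [25.6, -18.7, 0], "twist": 3},
  {"claw": 8.5, "delta_pos": [25.6, -18.7, 0], "twist": 3},
  {"claw": 8.5, "delta_pos": [25.6, -18.7, 0], "twist": 3},
  {"claw": 8.5, "delta_pos": [25.6, -18.7, 0], "twist": 3},
  {"claw": 8.5, "delta_pos": [25.6, -18.7, 0], "twist": 3},
  {"claw": 8.5, "delta_pos": [25.6, -18.7, 4], "twist": 3},
  {"claw": 8.5, "delta_pos": [25.6, -18.7, 7.5], "twist": 3},
  {"claw": 8.5, "delta_pos": [25.6, -18.7, 9], "twist": 3},
  {"claw": 8.5, "delta_pos": [25.6, -18.7, 9.3], "twist": 3},
  {"claw": 8.5, "delta_pos": [25.6, -18.7, 9.3], "twist": 3},
])

```text
clock: 7.7
tcp_pos: [0.4802, 0.2342, 0.0079]
orientation: [0.0, 0.744, 0.668, 0.0]
wrist_force: [-0.5, 0.4, 0.4]
finger_gap: 0.0854
```

Emit:
play_rows([
  {"claw": 4, "delta_pos": [0, 0, 0], "twist": 0},
  {"claw": 4, "delta_pos": [0, 0, 0], "twist": 0},
  {"claw": 4, "delta_pos": [0, 0, 0], "twist": 0},
  {"claw": 4, "delta_pos": [0, 0, 0], "twist": 0},
  {"claw": 4, "delta_pos": [0, 0, 0], "twist": 0},
  {"claw": 4, "delta_pos": [0, 0, 0], "twist": 0},
])

```text
clock: 8.45
tcp_pos: [0.4799, 0.2348, 0.0085]
orientation: [0.001, 0.744, 0.668, 0.001]
wrist_force: [-0.6, -0.7, 4.5]
finger_gap: 0.0488
```

```bash
python3 go.py
```

```text
t 8.45 tcp [0.4799 0.2348 0.0085] psi 83.88 gap 0.0488 F [-0.57 -0.67  4.5 ] q6 1.98
```

Emit:
play_rows([
  {"claw": 4, "delta_pos": [0, 0, -1], "twist": 0},
  {"claw": 4, "delta_pos": [0, 0, -3], "twist": 0},
  {"claw": 4, "delta_pos": [0, 0, -6], "twist": 0},
  {"claw": 4, "delta_pos": [0, 0, -8], "twist": 0},
  {"claw": 4, "delta_pos": [0, 0, -8], "twist": 0},
])

```text
clock: 9.07
tcp_pos: [0.4805, 0.2351, 0.0893]
orientation: [0.001, 0.744, 0.668, 0.002]
wrist_force: [-0.2, 0.1, -0.9]
finger_gap: 0.049
```

```bash
python3 go.py .657,.041,.09,86.9 .657,.041,.013,86.9
```

```text
t 9.07 tcp [0.4805 0.2351 0.0893] psi 83.88 gap 0.049 F [-0.15  0.15 -0.93] q6 1.98
.657,.041,.09,86.9 -> [-17.41  19.61  -0.07] twist -3.0
.657,.041,.013,86.9 -> [-17.41  19.61   7.63] twist -3.0
```

Emit:
play_rows([
  {"claw": 4, "delta_pos": [-3, 3.5, 0], "twist": -1},
  {"claw": 4, "delta_pos": [-6, 7, 0], "twist": -2},
  {"claw": 4, "delta_pos": [-9, 10.5, 0], "twist": -3},
  {"claw": 4, "delta_pos": [-12.5, 14, 0], "twist": -3},
  {"claw": 4, "delta_pos": [-15.5, 17.5, 0], "twist": -3},
  {"claw": 4, "delta_pos": [-17.4, 19.6, 0], "twist": -3},
  {"claw": 4, "delta_pos": [-17.4, 19.6, 1], "twist": -3},
  {"claw": 4, "delta_pos": [-17.4, 19.6, 4], "twist": -3},
  {"claw": 4, "delta_pos": [-17.4, 19.6, 6.5], "twist": -3},
  {"claw": 4, "delta_pos": [-17.4, 19.6, 7.3], "twist": -3},
  {"claw": 4, "delta_pos": [-17.4, 19.6, 7.6], "twist": -3},
  {"claw": 4, "delta_pos": [-17.4, 19.6, 7.6], "twist": -3},
])

```text
clock: 10.58
tcp_pos: [0.654, 0.0416, 0.0126]
orientation: [-0.0, 0.726, 0.688, -0.0]
wrist_force: [-3.4, -0.0, 7.1]
finger_gap: 0.0487
```

```bash
python3 go.py
```

```text
t 10.57 tcp [0.654  0.0416 0.0126] psi 86.93 gap 0.0487 F [-3.35 -0.03  7.08] q6 1.57
```

Contact, as intended. Release, rise and go on to sinkL.

Emit:
play_rows([
  {"claw": 7, "delta_pos": [0, 0, 0], "twist": 0},
  {"claw": 7, "delta_pos": [0, 0, 0], "twist": 0},
  {"claw": 7, "delta_pos": [0, 0, 0], "twist": 0},
  {"claw": 7, "delta_pos": [0, 0, 0], "twist": 0},
  {"claw": 7, "delta_pos": [0, 0, -3], "twist": 0},
  {"claw": 7, "delta_pos": [0, 0, -8], "twist": 0},
  {"claw": 8.5, "delta_pos": [0, 0, -9], "twist": 0},
  {"claw": 8.5, "delta_pos": [0, 0, -9], "twist": 0},
])

```text
clock: 11.58
tcp_pos: [0.656, 0.0405, 0.102]
orientation: [0.001, 0.726, 0.688, 0.001]
wrist_force: [-0.6, 0.0, 0.7]
finger_gap: 0.085
```

```bash
python3 go.py .4726,-.073,.1,70.3 .4726,-.073,.010,70.3
```

```text
t 11.57 tcp [0.656  0.0405 0.102 ] psi 86.87 gap 0.085 F [-0.61  0.01  0.67] q6 1.57
.4726,-.073,.1,70.3 -> [-12.34 -17.7    0.2 ] twist 16.6
.4726,-.073,.010,70.3 -> [-12.34 -17.7    9.2 ] twist 16.6
```

Emit:
play_rows([
  {"claw": 8.5, "delta_pos": [-12.3, -17.7, 0], "twist": 16.6},
  {"claw": 8.5, "delta_pos": [-12.3, -17.7, 0], "twist": 16.6},
  {"claw": 8.5, "delta_pos": [-12.3, -17.7, 0], "twist": 16.6},
  {"claw": 8.5, "delta_pos": [-12.3, -17.7, 0], "twist": 16.6},
  {"claw": 8.5, "delta_pos": [-12.3, -17.7, 0], "twist": 16.6},
  {"claw": 8.5, "delta_pos": [-12.3, -17.7, 0], "twist": 16.6},
  {"claw": 8.5, "delta_pos": [-12.3, -17.7, 0], "twist": 16.6},
  {"claw": 8.5, "delta_pos": [-12.3, -17.7, 4], "twist": 16.6},
  {"claw": 8.5, "delta_pos": [-12.3, -17.7, 7.5], "twist": 16.6},
  {"claw": 8.5, "delta_pos": [-12.3, -17.7, 9], "twist": 16.6},
  {"claw": 8.5, "delta_pos": [-12.3, -17.7, 9.2], "twist": 16.6},
  {"claw": 8.5, "delta_pos": [-12.3, -17.7, 9.2], "twist": 16.6},
])

```text
clock: 13.08
tcp_pos: [0.4727, -0.0724, 0.0095]
orientation: [0.0, 0.818, 0.576, 0.0]
wrist_force: [-0.0, 0.2, 0.2]
finger_gap: 0.085
```

Emit:
play_rows([
  {"claw": 4, "delta_pos": [0, 0, 0], "twist": 0},
  {"claw": 4, "delta_pos": [0, 0, 0], "twist": 0},
  {"claw": 4, "delta_pos": [0, 0, 0], "twist": 0},
  {"claw": 4, "delta_pos": [0, 0, 0], "twist": 0},
  {"claw": 4, "delta_pos": [0, 0, 0], "twist": 0},
  {"claw": 4, "delta_pos": [0, 0, 0], "twist": 0},
], force=50)

```text
clock: 13.82
tcp_pos: [0.4728, -0.0728, 0.0103]
orientation: [0.001, 0.818, 0.575, 0.001]
wrist_force: [-1.3, -0.5, 6.0]
finger_gap: 0.0489
```

```bash
python3 go.py
```

```text
t 13.82 tcp [ 0.4728 -0.0728  0.0103] psi 70.27 gap 0.0489 F [-1.29 -0.51  6.02] q6 1.59
```

Emit:
play_rows([
  {"claw": 4, "delta_pos": [0, 0, -1], "twist": 0},
  {"claw": 4, "delta_pos": [0, 0, -3], "twist": 0},
  {"claw": 4, "delta_pos": [0, 0, -6], "twist": 0},
  {"claw": 4, "delta_pos": [0, 0, -8], "twist": 0},
  {"claw": 4, "delta_pos": [0, 0, -8], "twist": 0},
])

```text
clock: 14.45
tcp_pos: [0.4732, -0.073, 0.091]
orientation: [0.002, 0.818, 0.576, 0.001]
wrist_force: [0.6, -0.4, -1.3]
finger_gap: 0.0488
```

```bash
python3 go.py .653,.157,.09,90.4 .653,.157,.0145,90.4
```

```text
t 14.45 tcp [ 0.4732 -0.073   0.091 ] psi 70.27 gap 0.0488 F [ 0.64 -0.4  -1.28] q6 1.59
.653,.157,.09,90.4 -> [27.72  9.16  0.1 ] twist -20.1
.653,.157,.0145,90.4 -> [27.72  9.16  7.65] twist -20.1
```

Emit:
play_rows([
  {"claw": 4, "delta_pos": [4.5, 1.5, 0], "twist": -3},
  {"claw": 4, "delta_pos": [9, 3, 0], "twist": -7},
  {"claw": 4, "delta_pos": [14, 4.6, 0], "twist": -11},
  {"claw": 4, "delta_pos": [19, 6.3, 0], "twist": -15},
  {"claw": 4, "delta_pos": [24, 8, 0], "twist": -18},
  {"claw": 4, "delta_pos": [27.7, 9.2, 0], "twist": -20},
  {"claw": 4, "delta_pos": [27.7, 9.2, 1], "twist": -20},
  {"claw": 4, "delta_pos": [27.7, 9.2, 4], "twist": -20},
  {"claw": 4, "delta_pos": [27.7, 9.2, 6.5], "twist": -20},
  {"claw": 4, "delta_pos": [27.7, 9.2, 7.3], "twist": -20},
  {"claw": 4, "delta_pos": [27.7, 9.2, 7.6], "twist": -20},
  {"claw": 4, "delta_pos": [27.7, 9.2, 7.6], "twist": -20},
])

```text
clock: 15.95
tcp_pos: [0.6507, 0.1562, 0.0144]
orientation: [-0.0, 0.706, 0.708, -0.001]
wrist_force: [-4.5, -0.7, 5.3]
finger_gap: 0.0487
```

```bash
python3 go.py
```

```text
t 15.95 tcp [0.6507 0.1562 0.0144] psi 90.22 gap 0.0487 F [-4.54 -0.74  5.28] q6 1.68
```

Emit:
play_rows([
  {"claw": 7, "delta_pos": [0, 0, 0], "twist": 0},
  {"claw": 7, "delta_pos": [0, 0, 0], "twist": 0},
  {"claw": 7, "delta_pos": [0, 0, 0], "twist": 0},
  {"claw": 7, "delta_pos": [0, 0, 0], "twist": 0},
  {"claw": 7, "delta_pos": [0, 0, -3], "twist": 0},
  {"claw": 7, "delta_pos": [0, 0, -8], "twist": 0},
  {"claw": 8.5, "delta_pos": [0, 0, -9], "twist": 0},
  {"claw": 8.5, "delta_pos": [0, 0, -9], "twist": 0},
])

```text
clock: 16.95
tcp_pos: [0.6527, 0.1572, 0.1041]
orientation: [0.001, 0.705, 0.709, 0.001]
wrist_force: [0.1, -0.9, -1.0]
finger_gap: 0.085
```

```bash
python3 go.py .4482,-.2334,.1,94 .4482,-.2334,.010,94; python3 - <<'E'
from h import *
im=imaging.read_camera("top")[50:260,130:400]
cv2.imwrite("pics/t2.png",cv2.resize(im,None,fx=2.8,fy=2.8)[:,:,::-1])
E
```

```text
t 16.95 tcp [0.6527 0.1572 0.1041] psi 90.27 gap 0.085 F [ 0.11 -0.86 -1.03] q6 1.68
.4482,-.2334,.1,94 -> [-38.96 -20.64   0.41] twist -3.7
.4482,-.2334,.010,94 -> [-38.96 -20.64   9.41] twist -3.7
```

View pics/t2.png

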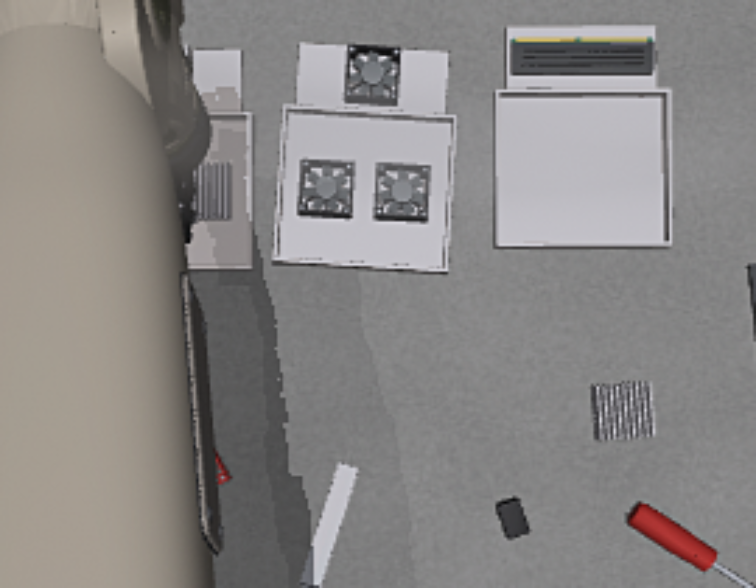

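Both fans lie flat in the fan tray at (327,189) and (403,192). The first sink, at (213,190), is in the sink tray. Next is sinkR at (623,410).

Emit:
play_rows([
  {"claw": 8.5, "delta_pos": [-39, -20.6, 0], "twist": -3.7},
  {"claw": 8.5, "delta_pos": [-39, -20.6, 0], "twist": -3.7},
  {"claw": 8.5, "delta_pos": [-39, -20.6, 0], "twist": -3.7},
  {"claw": 8.5, "delta_pos": [-39, -20.6, 0], "twist": -3.7},
  {"claw": 8.5, "delta_pos": [-39, -20.6, 0], "twist": -3.7},
  {"claw": 8.5, "delta_pos": [-39, -20.6, 0], "twist": -3.7},
  {"claw": 8.5, "delta_pos": [-39, -20.6, 0], "twist": -3.7},
  {"claw": 8.5, "delta_pos": [-39, -20.6, 0], "twist": -3.7},
  {"claw": 8.5, "delta_pos": [-39, -20.6, 0], "twist": -3.7},
  {"claw": 8.5, "delta_pos": [-39, -20.6, 0], "twist": -3.7},
])

```text
clock: 18.25
tcp_pos: [0.4481, -0.2323, 0.1026]
orientation: [-0.001, 0.681, 0.732, 0.0]
wrist_force: [-0.4, 1.6, 0.6]
finger_gap: 0.0852
```

```bash
python3 go.py .4482,-.2334,.010,94
```

```text
t 18.25 tcp [ 0.4481 -0.2323  0.1026] psi 94.08 gap 0.0852 F [-0.42  1.64  0.63] q6 0.86
.4482,-.2334,.010,94 -> [-0.11  0.01  9.26] twist 0.1
```

Emit:
play_rows([
  {"claw": 8.5, "delta_pos": [0, 0, 4], "twist": 0},
  {"claw": 8.5, "delta_pos": [0, 0, 7.5], "twist": 0},
  {"claw": 8.5, "delta_pos": [0, 0, 9], "twist": 0},
  {"claw": 8.5, "delta_pos": [0, 0, 9.3], "twist": 0},
  {"claw": 8.5, "delta_pos": [0, 0, 9.3], "twist": 0},
  {"claw": 4, "delta_pos": [0, 0, 9.3], "twist": 0},
  {"claw": 4, "delta_pos": [0, 0, 9.3], "twist": 0},
  {"claw": 4, "delta_pos": [0, 0, 9.3], "twist": 0},
  {"claw": 4, "delta_pos": [0, 0, 9.3], "twist": 0},
  {"claw": 4, "delta_pos": [0, 0, 9.3], "twist": 0},
  {"claw": 4, "delta_pos": [0, 0, 9.3], "twist": 0},
])

```text
clock: 19.62
tcp_pos: [0.4487, -0.2345, 0.0114]
orientation: [0.001, 0.682, 0.731, 0.0]
wrist_force: [-0.0, 0.9, 5.2]
finger_gap: 0.0485
```

Emit:
play_rows([
  {"claw": 4, "delta_pos": [0, 0, -1], "twist": 0},
  {"claw": 4, "delta_pos": [0, 0, -3], "twist": 0},
  {"claw": 4, "delta_pos": [0, 0, -6], "twist": 0},
  {"claw": 4, "delta_pos": [0, 0, -9], "twist": 0},
  {"claw": 4, "delta_pos": [0, 0, -9], "twist": 0},
])

```text
clock: 20.25
tcp_pos: [0.4494, -0.2351, 0.1028]
orientation: [0.003, 0.682, 0.731, 0.0]
wrist_force: [-0.5, -0.6, -0.9]
finger_gap: 0.0485
```

```bash
python3 go.py .653,.230,.1,90.4 .653,.230,.0145,90.4
```

```text
t 20.25 tcp [ 0.4494 -0.2351  0.1028] psi 93.96 gap 0.0485 F [-0.54 -0.62 -0.89] q6 0.86
.653,.230,.1,90.4 -> [44.99 23.52  0.28] twist 3.6
.653,.230,.0145,90.4 -> [44.99 23.52  8.83] twist 3.6
```

Emit:
play_rows([
  {"claw": 4, "delta_pos": [3, 1.5, 0], "twist": 0},
  {"claw": 4, "delta_pos": [7.5, 4, 0], "twist": 1},
  {"claw": 4, "delta_pos": [12, 6.3, 0], "twist": 1},
  {"claw": 4, "delta_pos": [16.5, 8.6, 0], "twist": 2},
  {"claw": 4, "delta_pos": [21, 11, 0], "twist": 2},
  {"claw": 4, "delta_pos": [25.5, 13.3, 0], "twist": 3},
  {"claw": 4, "delta_pos": [30, 15.7, 0], "twist": 3},
  {"claw": 4, "delta_pos": [34.5, 18, 0], "twist": 3.6},
  {"claw": 4, "delta_pos": [39, 20.4, 0], "twist": 3.6},
  {"claw": 4, "delta_pos": [43, 22.5, 0], "twist": 3.6},
  {"claw": 4, "delta_pos": [45, 23.5, 0], "twist": 3.6},
  {"claw": 4, "delta_pos": [45, 23.5, 0], "twist": 3.6},
])

```text
clock: 21.75
tcp_pos: [0.6505, 0.2328, 0.0981]
orientation: [-0.001, 0.704, 0.71, -0.001]
wrist_force: [0.4, -0.7, -1.6]
finger_gap: 0.0489
```

```bash
python3 go.py .653,.230,.016,90.4
```

```text
t 21.75 tcp [0.6505 0.2328 0.0981] psi 90.51 gap 0.0489 F [ 0.36 -0.69 -1.58] q6 1.79
.653,.230,.016,90.4 -> [-0.28  0.24  8.21] twist 0.1
```

Emit:
play_rows([
  {"claw": 4, "delta_pos": [-0.2, 0.1, 1], "twist": 0},
  {"claw": 4, "delta_pos": [-0.2, 0.1, 4], "twist": 0},
  {"claw": 4, "delta_pos": [-0.2, 0.1, 6.5], "twist": 0},
  {"claw": 4, "delta_pos": [-0.2, 0.1, 7.6], "twist": 0},
  {"claw": 4, "delta_pos": [-0.2, 0.1, 8.1], "twist": 0},
  {"claw": 4, "delta_pos": [-0.2, 0.1, 8.3], "twist": 0},
  {"claw": 4, "delta_pos": [-0.2, 0.1, 8.3], "twist": 0},
])

```text
clock: 22.62
tcp_pos: [0.6528, 0.2294, 0.0181]
orientation: [0.0, 0.705, 0.709, 0.001]
wrist_force: [0.6, -0.6, -1.4]
finger_gap: 0.0489
```

```bash
python3 go.py .653,.230,.016,90.4
```

```text
t 22.62 tcp [0.6528 0.2294 0.0181] psi 90.37 gap 0.0489 F [ 0.64 -0.57 -1.44] q6 1.79
.653,.230,.016,90.4 -> [0.06 0.02 0.21] twist -0.0
```

Still hanging (Fz about -1.4 N), so go 2.5 mm lower before releasing.

Emit:
play_rows([
  {"claw": 4, "delta_pos": [0, 0, 0.15], "twist": 0},
  {"claw": 4, "delta_pos": [0, 0, 0.25], "twist": 0},
  {"claw": 4, "delta_pos": [0, 0, 0.25], "twist": 0},
])

```text
clock: 23.0
tcp_pos: [0.6526, 0.2295, 0.0155]
orientation: [0.0, 0.705, 0.709, 0.0]
wrist_force: [-0.4, 0.6, 2.6]
finger_gap: 0.049
```

Emit:
play_rows([
  {"claw": 7, "delta_pos": [0, 0, 0], "twist": 0},
  {"claw": 7, "delta_pos": [0, 0, 0], "twist": 0},
  {"claw": 7, "delta_pos": [0, 0, 0], "twist": 0},
  {"claw": 7, "delta_pos": [0, 0, 0], "twist": 0},
  {"claw": 7, "delta_pos": [0, 0, -3], "twist": 0},
  {"claw": 7, "delta_pos": [0, 0, -8], "twist": 0},
  {"claw": 8.5, "delta_pos": [0, 0, -9], "twist": 0},
  {"claw": 8.5, "delta_pos": [0, 0, -9], "twist": 0},
])

```text
clock: 24.0
tcp_pos: [0.6528, 0.2295, 0.1057]
orientation: [0.001, 0.705, 0.709, 0.001]
wrist_force: [-0.4, 0.3, -0.3]
finger_gap: 0.085
```

```bash
python3 go.py .5229,-.3786,.1,186 .5229,-.3786,.006,186
```

```text
t 24.0 tcp [0.6528 0.2295 0.1057] psi 90.37 gap 0.085 F [-0.39  0.35 -0.32] q6 1.79
.5229,-.3786,.1,186 -> [-60.72 -13.39   0.57] twist -95.6
.5229,-.3786,.006,186 -> [-60.72 -13.39   9.97] twist -95.6
```

Emit:
play_rows([
  {"claw": 8.5, "delta_pos": [-60.7, -13.4, 0], "twist": -95.6},
  {"claw": 8.5, "delta_pos": [-60.7, -13.4, 0], "twist": -95.6},
  {"claw": 8.5, "delta_pos": [-60.7, -13.4, 0], "twist": -95.6},
  {"claw": 8.5, "delta_pos": [-60.7, -13.4, 0], "twist": -95.6},
  {"claw": 8.5, "delta_pos": [-60.7, -13.4, 0], "twist": -95.6},
  {"claw": 8.5, "delta_pos": [-60.7, -13.4, 0], "twist": -95.6},
  {"claw": 8.5, "delta_pos": [-60.7, -13.4, 0], "twist": -95.6},
  {"claw": 8.5, "delta_pos": [-60.7, -13.4, 0], "twist": -95.6},
  {"claw": 8.5, "delta_pos": [-60.7, -13.4, 0], "twist": -95.6},
  {"claw": 8.5, "delta_pos": [-60.7, -13.4, 0], "twist": -95.6},
  {"claw": 8.5, "delta_pos": [-60.7, -13.4, 0], "twist": -95.6},
  {"claw": 8.5, "delta_pos": [-60.7, -13.4, 0], "twist": -95.6},
])

```text
clock: 25.5
tcp_pos: [0.5209, -0.3789, 0.1029]
orientation: [-0.001, -0.051, 0.999, 0.001]
wrist_force: [-0.1, 1.2, -0.2]
finger_gap: 0.0852
```

```bash
python3 go.py .5229,-.3786,.1,186 .5229,-.3786,.012,186; python3 - <<'E'
from h import *
im=imaging.read_camera("top"); v=rect(im,"top",.008,.42,.62,-.5,-.28,.4)
cv2.imwrite("pics/ram.png",v[:,:,::-1])
t=im[40:160,140:310]; cv2.imwrite("pics/trays.png",cv2.resize(t,None,fx=4,fy=4)[:,:,::-1])
E
```

```text
t 25.5 tcp [ 0.5209 -0.3789  0.1029] psi 185.81 gap 0.0852 F [-0.05  1.21 -0.25] q6 -0.85
.5229,-.3786,.1,186 -> [-0.2   0.01  0.29] twist -0.2
.5229,-.3786,.012,186 -> [-0.2   0.01  9.09] twist -0.2
```

View pics/ram.png

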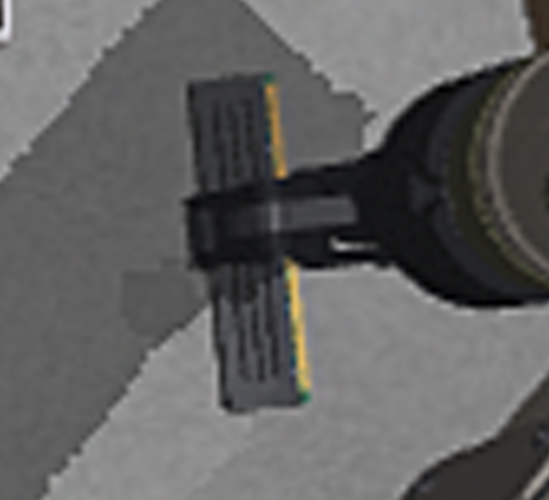

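View pics/trays.png

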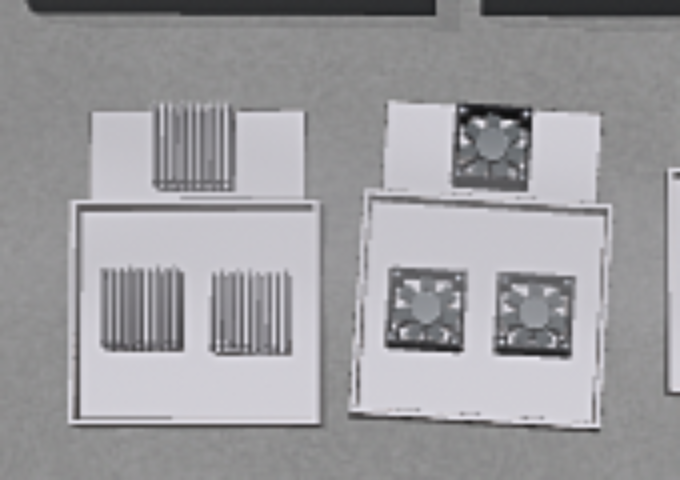

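Trays: the sinks at (142,310) and (251,312) and the fans at (427,309) and (535,313) all lie flat and inside their walls. RAM crop: centre (249,242), which is (0.523, -0.380). Fingers are centred over it.

Emit:
play_rows([
  {"claw": 8.5, "delta_pos": [-0.2, -0.1, 4], "twist": 0},
  {"claw": 8.5, "delta_pos": [-0.2, -0.1, 7.5], "twist": 0},
  {"claw": 8.5, "delta_pos": [-0.2, -0.1, 9.2], "twist": 0},
  {"claw": 8.5, "delta_pos": [-0.2, -0.1, 9.8], "twist": 0},
  {"claw": 8.5, "delta_pos": [-0.2, -0.1, 9.8], "twist": 0},
  {"claw": 2.8, "delta_pos": [-0.2, -0.1, 9.8], "twist": 0},
  {"claw": 2.8, "delta_pos": [-0.2, -0.1, 9.8], "twist": 0},
  {"claw": 2.8, "delta_pos": [-0.2, -0.1, 9.8], "twist": 0},
  {"claw": 2.8, "delta_pos": [-0.2, -0.1, 9.8], "twist": 0},
  {"claw": 2.8, "delta_pos": [-0.2, -0.1, 9.8], "twist": 0},
  {"claw": 2.8, "delta_pos": [-0.2, -0.1, 9.8], "twist": 0},
  {"claw": 2.8, "delta_pos": [-0.2, -0.1, 9.8], "twist": 0},
], force=40)

```text
clock: 27.05
tcp_pos: [0.5247, -0.3802, 0.0077]
orientation: [0.001, -0.052, 0.999, -0.001]
wrist_force: [0.2, -1.5, 5.0]
finger_gap: 0.0278
```

```bash
python3 go.py
```

```text
t 27.05 tcp [ 0.5247 -0.3802  0.0077] psi 185.95 gap 0.0278 F [ 0.24 -1.46  4.99] q6 -0.85
```

The gap reached the commanded 27.8 mm, so the tips slid over the top of the module. Lift, set a narrower opening and check the module.

Emit:
play_rows([
  {"claw": 2.8, "delta_pos": [0, 0, -2], "twist": 0},
  {"claw": 5.2, "delta_pos": [0, 0, -4], "twist": 0},
  {"claw": 5.2, "delta_pos": [0, 0, -6], "twist": 0},
  {"claw": 5.2, "delta_pos": [0, 0, -6], "twist": 0},
  {"claw": 5.2, "delta_pos": [0, 0, -6], "twist": 0},
])

```text
clock: 27.68
tcp_pos: [0.5237, -0.3787, 0.0657]
orientation: [-0.0, -0.052, 0.999, 0.001]
wrist_force: [0.1, 0.2, -0.4]
finger_gap: 0.052
```

```bash
python3 go.py; python3 - <<'E'
from h import *
im=imaging.read_camera("top"); v=rect(im,"top",.008,.42,.62,-.5,-.28,.4)
im=imaging.read_camera("scene")[200:340,50:190]
cv2.imwrite("pics/ram2.png",np.hstack([cv2.resize(v,(400,364)),cv2.resize(im,(364,364))])[:,:,::-1])
E
```

```text
t 27.68 tcp [ 0.5237 -0.3787  0.0657] psi 185.98 gap 0.052 F [ 0.15  0.18 -0.36] q6 -0.85
```

View pics/ram2.png

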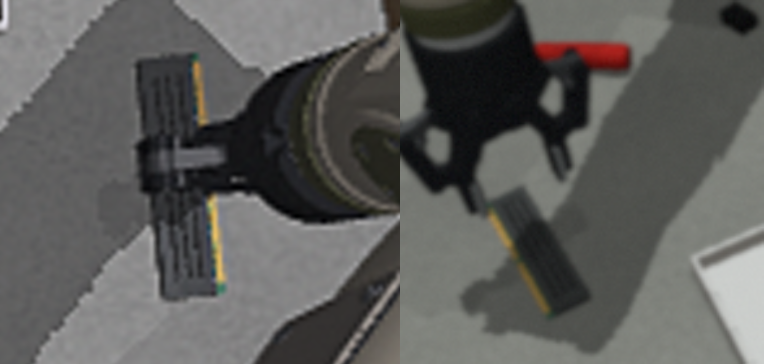

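The module is unmoved: centre (180,176) in the left half. Descend lower with a 52 mm opening and check the force before closing.

Emit:
play_rows([
  {"claw": 5.2, "delta_pos": [0, -0.05, 3], "twist": 0},
  {"claw": 5.2, "delta_pos": [0, -0.05, 5], "twist": 0},
  {"claw": 5.2, "delta_pos": [0, -0.05, 6], "twist": 0},
  {"claw": 5.2, "delta_pos": [0, -0.05, 6.3], "twist": 0},
  {"claw": 5.2, "delta_pos": [0, -0.05, 6.3], "twist": 0},
  {"claw": 4.2, "delta_pos": [0, -0.05, 6.3], "twist": 0},
  {"claw": 4.2, "delta_pos": [0, -0.05, 6.3], "twist": 0},
])

```text
clock: 28.65
tcp_pos: [0.5247, -0.3802, 0.0046]
orientation: [0.0, -0.052, 0.999, -0.001]
wrist_force: [0.1, 0.4, 0.8]
finger_gap: 0.0422
```

```bash
python3 go.py
```

```text
t 28.65 tcp [ 0.5247 -0.3802  0.0046] psi 185.97 gap 0.0422 F [0.05 0.4  0.8 ] q6 -0.86
```

Emit:
play_rows([
  {"claw": 4.2, "delta_pos": [-0.05, 0, 0.2], "twist": 0},
  {"claw": 4.2, "delta_pos": [-0.05, 0, 0.3], "twist": 0},
  {"claw": 4.2, "delta_pos": [-0.05, 0, 0.3], "twist": 0},
])

```text
clock: 29.02
tcp_pos: [0.5247, -0.3797, 0.0006]
orientation: [-0.0, -0.052, 0.999, 0.0]
wrist_force: [0.1, -0.2, -0.2]
finger_gap: 0.0417
```

Emit:
play_rows([
  {"claw": 2.6, "delta_pos": [0, 0, 0], "twist": 0},
  {"claw": 2.6, "delta_pos": [0, 0, 0], "twist": 0},
  {"claw": 2.6, "delta_pos": [0, 0, 0], "twist": 0},
  {"claw": 2.6, "delta_pos": [0, 0, 0], "twist": 0},
  {"claw": 2.6, "delta_pos": [0, 0, 0], "twist": 0},
])

```text
clock: 29.65
tcp_pos: [0.5249, -0.3799, 0.001]
orientation: [0.0, -0.052, 0.999, -0.0]
wrist_force: [-0.6, -0.2, 2.0]
finger_gap: 0.0323
```

```bash
python3 go.py
```

```text
t 29.65 tcp [ 0.5249 -0.3799  0.001 ] psi 185.97 gap 0.0323 F [-0.59 -0.17  2.03] q6 -0.85
```

Held (gap 32.3 mm). Lift.

Emit:
play_rows([
  {"claw": 2.6, "delta_pos": [0, 0, -0.7], "twist": 0},
  {"claw": 2.6, "delta_pos": [0, 0, -2], "twist": 0},
  {"claw": 2.6, "delta_pos": [0, 0, -4], "twist": 0},
  {"claw": 2.6, "delta_pos": [0, 0, -6], "twist": 0},
  {"claw": 2.6, "delta_pos": [0, 0, -7], "twist": 0},
  {"claw": 2.6, "delta_pos": [0, 0, -7], "twist": 0},
])

```text
clock: 30.4
tcp_pos: [0.5253, -0.3802, 0.072]
orientation: [0.001, -0.052, 0.999, -0.001]
wrist_force: [0.3, 0.0, -1.4]
finger_gap: 0.0327
```

```bash
python3 go.py .676,-.199,.07,270.6
```

```text
t 30.4 tcp [ 0.5253 -0.3802  0.072 ] psi 185.97 gap 0.0327 F [ 0.31  0.05 -1.39] q6 -0.85
.676,-.199,.07,270.6 -> [-16.87  16.46   0.2 ] twist -84.6
```

Emit:
play_rows([
  {"claw": 2.6, "delta_pos": [-1.5, 1.5, 0], "twist": -5},
  {"claw": 2.6, "delta_pos": [-3, 3, 0], "twist": -13},
  {"claw": 2.6, "delta_pos": [-5, 5, 0], "twist": -21},
  {"claw": 2.6, "delta_pos": [-7, 6.7, 0], "twist": -29},
  {"claw": 2.6, "delta_pos": [-8.5, 8.3, 0], "twist": -37},
  {"claw": 2.6, "delta_pos": [-10, 10, 0], "twist": -45},
  {"claw": 2.6, "delta_pos": [-11.5, 11.3, 0], "twist": -53},
  {"claw": 2.6, "delta_pos": [-13, 12.8, 0], "twist": -61},
  {"claw": 2.6, "delta_pos": [-14.5, 14.2, 0], "twist": -69},
  {"claw": 2.6, "delta_pos": [-16, 15.6, 0], "twist": -77},
  {"claw": 2.6, "delta_pos": [-16.9, 16.5, 0], "twist": -83},
  {"claw": 2.6, "delta_pos": [-16.9, 16.5, 0], "twist": -84.6},
])

```text
clock: 31.9
tcp_pos: [0.6755, -0.197, 0.0695]
orientation: [0.0, 0.711, -0.703, -0.001]
wrist_force: [-0.2, -0.7, -1.3]
finger_gap: 0.0325
```

```bash
python3 go.py .676,-.199,.0055,270.6;  python3 - <<'E'
from h import *
im=imaging.read_camera("top")[50:180,270:400]
im2=imaging.read_camera("scene")[220:384,150:314]
cv2.imwrite("pics/ram3.png",np.hstack([cv2.resize(im,(380,380)),cv2.resize(im2,(380,380))])[:,:,::-1])
E
```

```text
t 31.9 tcp [ 0.6755 -0.197   0.0695] psi -89.32 gap 0.0325 F [-0.24 -0.71 -1.28] q6 -1.98
.676,-.199,.0055,270.6 -> [ 0.2  -0.05  6.4 ] twist 0.1
```

View pics/ram3.png

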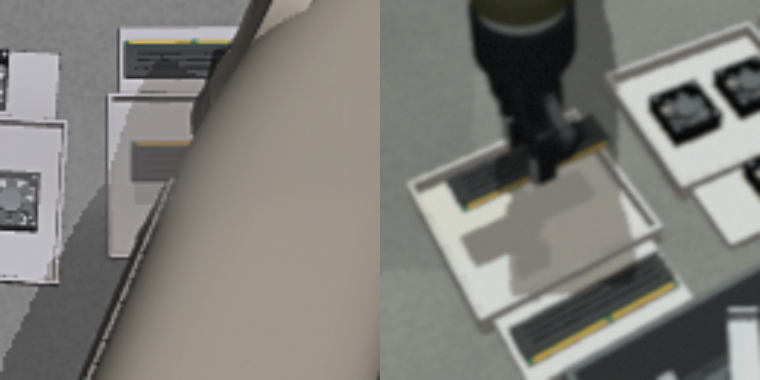

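The module hangs level over the RAM tray, length along y: left end at (133,162) in the left half. Lower it.

Emit:
play_rows([
  {"claw": 2.6, "delta_pos": [0, 0, 1], "twist": 0},
  {"claw": 2.6, "delta_pos": [0, 0, 3], "twist": 0},
  {"claw": 2.6, "delta_pos": [0, 0, 5], "twist": 0},
  {"claw": 2.6, "delta_pos": [0, 0, 6], "twist": 0},
  {"claw": 2.6, "delta_pos": [0, 0, 6.3], "twist": 0},
  {"claw": 2.6, "delta_pos": [0, 0, 6.3], "twist": 0},
])

```text
clock: 32.75
tcp_pos: [0.6758, -0.1983, 0.0081]
orientation: [-0.0, 0.71, -0.704, 0.0]
wrist_force: [0.9, 0.5, -0.7]
finger_gap: 0.0323
```

```bash
python3 go.py
```

```text
t 32.75 tcp [ 0.6758 -0.1983  0.0081] psi -89.45 gap 0.0323 F [ 0.88  0.47 -0.67] q6 -1.98
```

Emit:
play_rows([
  {"claw": 2.6, "delta_pos": [0, 0, 0.15], "twist": 0},
  {"claw": 2.6, "delta_pos": [0, 0, 0.25], "twist": 0},
  {"claw": 2.6, "delta_pos": [0, 0, 0.25], "twist": 0},
])

```text
clock: 33.12
tcp_pos: [0.6758, -0.1981, 0.0056]
orientation: [-0.0, 0.711, -0.704, 0.0]
wrist_force: [-0.2, 0.0, -1.4]
finger_gap: 0.0325
```

Emit:
play_rows([
  {"claw": 5, "delta_pos": [0, 0, 0], "twist": 0},
  {"claw": 5, "delta_pos": [0, 0, 0], "twist": 0},
  {"claw": 5, "delta_pos": [0, 0, 0], "twist": 0},
  {"claw": 5, "delta_pos": [0, 0, 0], "twist": 0},
  {"claw": 5, "delta_pos": [0, 0, -3], "twist": 0},
  {"claw": 5, "delta_pos": [0, 0, -8], "twist": 0},
  {"claw": 5, "delta_pos": [0, 0, -9], "twist": 0},
])

```text
clock: 34.0
tcp_pos: [0.6781, -0.1991, 0.0999]
orientation: [-0.001, 0.711, -0.704, 0.003]
wrist_force: [0.7, 0.1, -0.4]
finger_gap: 0.0501
```

```bash
python3 go.py .40,-.35,.15,270.6
```

```text
t 34.0 tcp [ 0.6781 -0.1991  0.0999] psi -89.43 gap 0.0501 F [ 0.75  0.15 -0.38] q6 -1.98
.40,-.35,.15,270.6 -> [14.81 27.96 -5.01] twist -0.0
```

Move clear for the last look.

Emit:
play_rows([
  {"claw": 5, "delta_pos": [14.8, 28, -5], "twist": 0},
  {"claw": 5, "delta_pos": [14.8, 28, -5], "twist": 0},
  {"claw": 5, "delta_pos": [14.8, 28, -5], "twist": 0},
  {"claw": 5, "delta_pos": [14.8, 28, -5], "twist": 0},
  {"claw": 5, "delta_pos": [14.8, 28, -5], "twist": 0},
  {"claw": 5, "delta_pos": [14.8, 28, -5], "twist": 0},
  {"claw": 5, "delta_pos": [14.8, 28, -5], "twist": 0},
  {"claw": 5, "delta_pos": [14.8, 28, -5], "twist": 0},
  {"claw": 5, "delta_pos": [14.8, 28, -5], "twist": 0},
])

```text
clock: 35.12
tcp_pos: [0.3982, -0.348, 0.1448]
orientation: [-0.0, 0.711, -0.703, -0.0]
wrist_force: [0.3, -0.4, -0.6]
finger_gap: 0.0496
```

```bash
python3 go.py;  python3 - <<'E'
from h import *
im=imaging.read_camera("top")[40:220,90:400]
cv2.imwrite("pics/end.png",cv2.resize(im,None,fx=2.5,fy=2.5)[:,:,::-1])
im2=imaging.read_camera("scene")[140:384,150:440]
cv2.imwrite("pics/end2.png",cv2.resize(im2,None,fx=2.4,fy=2.4)[:,:,::-1])
print([d for d in spotter.spot_in("top","dish_centre")])
E
```

```text
t 35.12 tcp [ 0.3982 -0.348   0.1448] psi -89.31 gap 0.0496 F [ 0.25 -0.41 -0.55] q6 -2.45
[]
```

View pics/end.png

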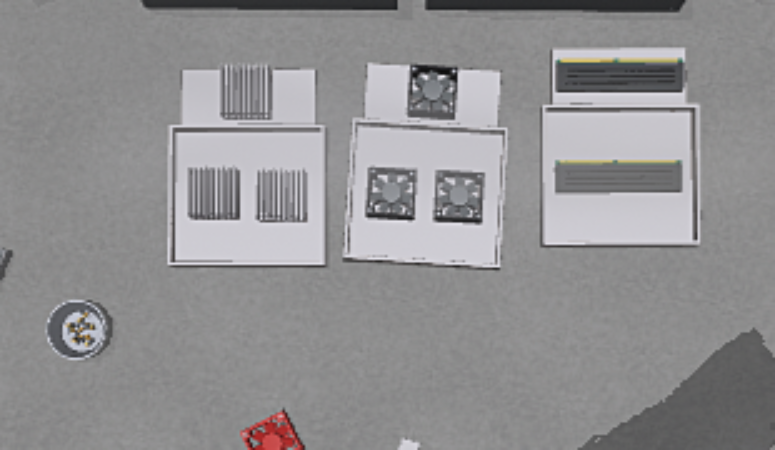

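View pics/end2.png

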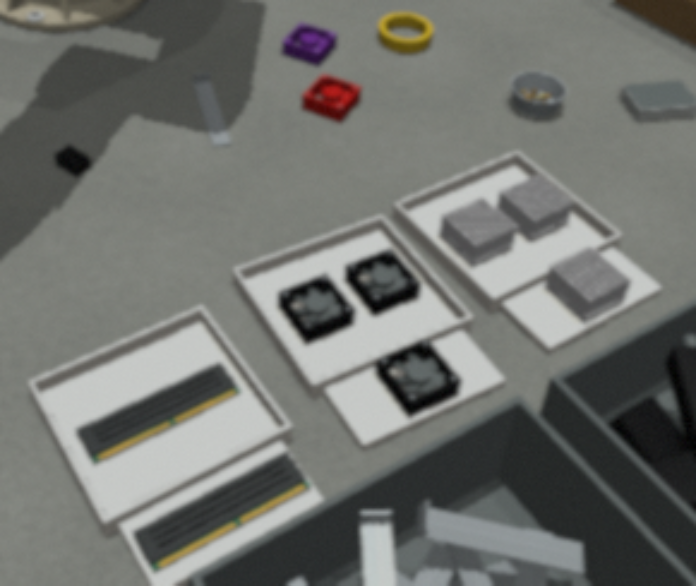

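All five parts lie flat in their trays: sinks (214,193) and (282,195), fans (391,193) and (459,196), RAM (618,177). The dish is at (79,329), which is camera pixel (121.6,171.6) against about (120.7,172) at the start, so it has not moved.

```bash
python3 -c "
from workcell import env
print(env.hand_in())"
```

```text
the job is handed in; nothing more can be done
None
```

I sorted all five parts into their trays and handed the job in at about 35 s of the 144 s allowed. No verdict was reported.

- **Final pictures:** both cameras show both black fans, both heatsinks and the memory module flat, well inside the right trays and not on top of each other. The gripper was empty and clear of everything.
- **Left alone:** the dish sits where it stood at the start, to within about 1 pixel (2–3 mm), and I did not touch the red and purple fans.
- **Checks that failed or disagreed:**
  - The first grip on the memory module closed over its top with about 5 N. The module did not move, and a lower second grip held.
  - The spotter did not find the dish in the last picture, so I judged its position by eye from the image.
  - Just before I let the module go, the force reading showed no clear contact with the tray floor. By the finger height it was at most about 1 mm above it, and it lies flat in the last pictures.

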